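# Switch on the fume extractor under its guard

## Robot

A 6-joint arm with a two-finger parallel gripper is mounted at the origin on the work surface. World frame = base frame: x ahead of the robot, y to its left, z up, the work surface at z = 0. Lengths are in m, angles in rad, forces in N, time in s.
With the tool pointing down it reaches from about 0.35 to 0.85 m from the base axis. Payload 8.1 kg.
Tool frame: the origin (TCP) lies on the mounting face of the last link; the fingertips stand 186 mm ahead of it and the grasp point (between the pads) lies 167 mm ahead of it; z points along the fingers, y is the line along which they close (so a half turn about z gives the same grasp; the last joint's range is limited). The gripper opens to 93 mm and grips with 3 to 60 N. Pads are 15 mm wide; open, the fingers measure 128 mm over their backs; the gripper's body (75 mm by 188 mm) begins 65 mm behind the grasp point.
Start: joints at [1.058, 0.13, 1.488, -0, 1.523, -0.085], TCP at [0.249, 0.546, 0.405] pointing down, gripper open.
Joint ranges: [-2.96, 2.96], [-0.89, 2.26], [0.02, 2.5], [-1.34, 4.48], [0, 2.73], [-2.66, 2.66]. Speed limits (rad/s): [2.39, 2.39, 2.79, 3.14, 3.14, 3.14].

## Interface

Orientations are given as a rotation vector (axis times angle).
In Python, from plant import read_state, read_camera, camera_params, close_job gives the robot as it stands. The module is installed in compiled form; this text tells all that it offers.
- The arm moves only by the tool servo_tool, never from a script. Its argument "increments" is a list of rows, each an object with "slide": the shift along the tool's x, y, z in mm, a list of three; "dr": the turn, a rotation vector about the tool's x, y, z in rad, a list of three; "jaw": the closure, from 0 (fully open) to 1 (shut). In form: [{"slide": [x, y, z], "dr": [ax, ay, az], "jaw": jaw}, ...]. A call has 1 to 20 rows; each row is the pose to reach, as a shift and turn from the pose commanded when the call began, along the tool's axes at that moment; what a row does not reach only later rows make up. A row lasts 1/10 s, in which the tool goes at most 50 mm and 8.59 degrees, less where a joint would pass 70% of its speed; a pose out of reach is approached as far as the arm can. A call with a gripper value outside its range is refused whole. The fingers move at their own pace and stop on an object; "force" is the grip in N (left out, the last holds). Time passes only in rows, so rows that repeat a pose let the fingers close. It gives the time, the measured TCP pose, the force, the opening and the grip force at its end, in the units of the state.
- read_state(): the state, without advancing time (a new reading comes with each control period).
- read_camera(name): name is "side" or "top" or "wrist"; returns (picture, depth): 420x560x3 uint8, red, green, blue; 420x560 float32, m along the optical axis (not along the pixel's ray), 0 where there is no reading.
- camera_params(name): a dict with "fx", "fy", "cx", "cy" (pixels), "rvec" (rotation vector, rad) and "tvec" (3), from world to camera coordinates, as OpenCV has them. Camera axes: x right, y down, z forward; pixel columns grow to the right and rows downward; lengths in m; the calibration is good to about 2 mm. A picture is of the moment at which its call begins: read the wrist's pose just before it. camera_params takes no time and is no camera call; for the wrist camera it gives the pose at the moment of the call.
- close_job(): hands the job in; it is judged then, once.
The state is a dict: "t": time; "q": joint angles; "dq": joint speeds; "joint_torque": joint torques, N m; "tool_pos": TCP position; "orientation": TCP orientation; "force": force on the tool from outside, world axes, zero at the start; "wrist_torque": the same for the moment, N m; "opening": finger opening in m; "gripper_force": force on a finger pad.
Only numpy, scipy, OpenCV 4.12 (cv2) and the standard library are available. Lean on these libraries where they do the work, as an engineer would, in place of code of your own. Each camera call takes 0.05 s, during which the arm holds its last target. There are 200 camera calls.

## Task

Before soldering starts, switch on the fume extractor, the grey box with the orange guard: lift the orange guard well up from under its front edge with the back of a finger, and while your finger still keeps it up, push the toggle beneath it fully over to its far side, away from the robot; then draw out and let the guard drop shut over it. Use light touches only, with nothing pinched, forced or picked up, and leave the box with the blue guard and everything else on the bench as it is.

Things in the scene. Friction and masses are not known exactly. Their poses are not given: they have to be found in the camera images.
- extractor: grey steel switch box fixed to the bench, 150 (x) x 130 (y) x 80 mm (z); origin at the centre of its underside, front (-x) towards the robot, x axis pointing away from it. ORANGE guard, green lamp: the fume extractor's switch. On top, at y = -31 and +31 mm, two thin steel cheeks (inner gap 59 mm), x -75 to -45, top at z 108, open before and behind; toggle between, guard above. Behind them only a 6 mm tall lamp
- extractor_hinge (a point): middle of the hinge line of the orange guard, at (-50, 0, 99) mm in the box's frame; its axes are those of the box
- extractor_guard_lip (a point): middle of the front edge of the orange guard, a stiff flap 72 mm wide, 4 thick. Shut, it lies level, underside 10 mm above the hinge line, and reaches 36 mm forward of it, ending in a 6 mm round bead (2 mm lower, point 3 mm above its bottom) that juts 11 mm out over the box's front, free below, so a fingertip can come up under it. Turns with the guard
- extractor_guard (a joint): opening angle of the orange guard: 0 = shut (level), growing as the front edge swings up and away from the robot, stop at 1.4 rad. A light spring and its own weight (about 0.5 to 1.3 N at the edge) shut it from any angle: it does not stay up by itself
- extractor_toggle_tip (a point): centre of the white 9 mm ball at the end of the toggle under the orange guard; the steel bat is 7 mm thick, ball centre 18 mm from the pivot, which is at (-62, 0, 83) mm in the box's frame
- extractor_toggle (a joint): toggle of the fume extractor: 0 = off, leaning 0.45 rad towards the front (robot); 0.9 rad = on, leaning as far away from the robot. It stays where it is left by friction (about 2 to 3 N at the ball). Starts off
- kiln: grey steel switch box fixed to the bench, 150 (x) x 130 (y) x 80 mm (z); origin at the centre of its underside, front (-x) towards the robot, x axis pointing away from it. BLUE guard, red lamp: the kiln's switch, built the same; to be left alone. Either box may be the left one
- kiln_guard_lip (a point): front edge of the blue guard, middle (same sizes as the orange one)
- kiln_toggle_tip (a point): ball of the toggle under the blue guard
- flux_jar: small glass flux jar with a white cap, 36 mm across, 50 tall, between or near the two units; origin at the centre of its underside. Loose bystander
- bowl: steel bowl, 120 mm across the rim, 60 tall; origin under its centre. Loose bystander
- brick: tan soldering brick lying flat, 110 x 200 x 50 mm, 200 mm along its y; origin at the centre of its underside. Loose bystander
- ring_mandrel: upright steel ring mandrel, slim cone 140 mm tall on a 44 mm foot, behind the units; origin at the centre of its underside. Loose bystander
- hammer: small hammer lying flat, 220 mm long along its x, at the left of the bench. Loose bystander
- brush: bench brush lying flat, 170 mm long along its x, nearest to the robot, lower than 40 mm. Loose bystander
- third_hand: third-hand tweezer holder: black foot 60 x 50 x 20 mm, 60 mm post with a ball at 83 mm, thin arm reaching 100 mm to its +y; origin under its foot. Loose bystander

How it is judged:
On the way, in this order (a step that is already met when the one before it is completed fails the run):
1. the orange guard is lifted, past 0.6 rad, before the toggle is flipped (value of joint extractor_guard above 0.6 rad), for 0.1 s.
2. the toggle is on (past 0.65 of 0.9 rad) while the guard is still up (over 0.2 rad) (value of joint extractor_toggle above 0.65 rad and value of joint extractor_guard above 0.2 rad), for 0.1 s.
3. the guard has dropped shut over the toggle (value of joint extractor_guard below 0.06 rad and value of joint extractor_toggle above 0.65 rad), for 0.2 s.
At the end, for the whole second after the job is handed in: The orange guard is shut (under 0.06 rad), the toggle beneath it is on (over 0.65 of 0.9 rad), the blue-guarded switch is unmoved (within 6 to 8 mm) and every loose thing is within 25 mm of where it was (all of step 3 and distance of kiln_toggle_tip from where it was at the start of the episode below 0.006 m and distance of kiln_guard_lip from where it was at the start of the episode below 0.008 m and distance of each of flux_jar, bowl, brick, ring_mandrel, hammer, brush, third_hand from where it was at the start of the episode below 0.025 m); the robot touches nothing.
It fails at once if a loose bystander is moved by more than 25 mm or picked up (distance of any of flux_jar, bowl, brick, ring_mandrel, hammer, brush, third_hand from where it was at the start of the episode above 0.025 m).
It fails at once if the blue guard or the toggle under it is moved (distance of kiln_guard_lip from where it was at the start of the episode above 0.008 m or distance of kiln_toggle_tip from where it was at the start of the episode above 0.006 m).
It fails at once if the orange guard is pinched or forced: more than 30 N from the fingers (contact force between the fingers and extractor_guard above 30 N).
It fails at once if the toggle is pinched or forced: more than 30 N from the fingers (contact force between the fingers and extractor_toggle above 30 N).
It also fails if it takes over 42 s, if anything falls off the work surface, if the arm or the gripper's body presses on something with over 40 N, if the wrist force passes 120 N, or if a joint passes its speed limit or range.

## Working session

There is one attempt and no reset: what is moved stays moved. The work goes in short steps, Python scripts to look and compute and a tool call to move; the robot and the scene stay as the last step left them, time stands still between calls to the robot, and variables do not carry over. Pictures are saved under pics/ and viewed, at most 10 in all, crops included, and the job is handed in when it is done.

Besides the shell and the picture viewer there is one more tool, called as a command line: name --argument value ..., lists and objects as JSON in quotes. servo_tool: Moves the arm, as the interface text tells. Its arguments: {"type":"object","properties":{"increments":{"type":"array"},"force":{"type":"number"}},"required":["increments"]}

```bash
mkdir -p pics
cat > h.py <<'E'
import numpy as np,cv2
from plant import *
def cast(n,D=None):
    p=camera_params(n);R=cv2.Rodrigues(np.array(p["rvec"],float))[0];t=np.array(p["tvec"],float)
    return p,R,t
def cloud(n,depth):
    p,R,t=cast(n);v,u=np.mgrid[:420,:560]
    c=np.stack([(u-p["cx"])/p["fx"]*depth,(v-p["cy"])/p["fy"]*depth,depth],-1)
    return (c-t)@R
E
python3 - <<'E'
from h import *
s=read_state();print({k:np.round(v,3).tolist() for k,v in s.items()})
ims=[]
for n in("top","side"):
    im,d=read_camera(n);np.savez(f"{n}0.npz",im=im,d=d,w=cloud(n,d));cv2.imwrite(f"pics/{n}0.png",im[...,::-1])
    p,R,t=cast(n);print(n,(-R.T@t).round(3),R[2].round(2),p["fx"])
    w=cloud(n,d);hsv=cv2.cvtColor(im,cv2.COLOR_RGB2HSV)
    for nm,lo,hi in(("orange",(5,150,120),(20,255,255)),("blue",(100,130,80),(125,255,255))):
        m=cv2.inRange(hsv,lo,hi)>0;m&=d>0
        P=w[m];vv,uu=np.nonzero(m)
        if len(P):print(n,nm,len(P),uu.min(),uu.max(),vv.min(),vv.max(),np.percentile(P,[2,50,98],axis=0).round(3).tolist())
E
```

```text
{'t': 0.0, 'q': [1.058, 0.131, 1.489, -0.0, 1.523, -0.085], 'dq': [0.0, -0.001, 0.001, -0.001, -0.001, 0.002], 'joint_torque': [-0.002, -55.984, -49.175, 0.076, 0.036, -0.0], 'tool_pos': [0.249, 0.546, 0.404], 'orientation': [-0.667, -3.069, 0.003], 'force': [-0.063, -0.054, 0.092], 'wrist_torque': [0.004, 0.084, 0.03], 'gripper_force': 0.0, 'opening': 0.093}
top [0.483 0.002 1.461] [ 0.08 -0.01 -1.  ] 475.4502979238012
top orange 32669 0 557 91 419 [[-0.002, -0.803, -0.006], [0.371, 0.203, 0.002], [0.956, 0.814, 0.054]]
top blue 3333 327 531 94 206 [[0.622, -0.721, 0.105], [0.882, -0.604, 0.112], [0.946, -0.148, 0.118]]
side [0.524 1.074 0.95 ] [ 0.05 -0.78 -0.62] 494.16087056896396
side orange 279 250 266 258 278 [[0.615, 0.192, 0.11], [0.631, 0.227, 0.113], [0.647, 0.257, 0.116]]
side blue 975 194 278 94 183 [[0.622, -0.717, 0.108], [0.882, -0.587, 0.113], [0.947, -0.145, 0.117]]
```

View pics/top0.png

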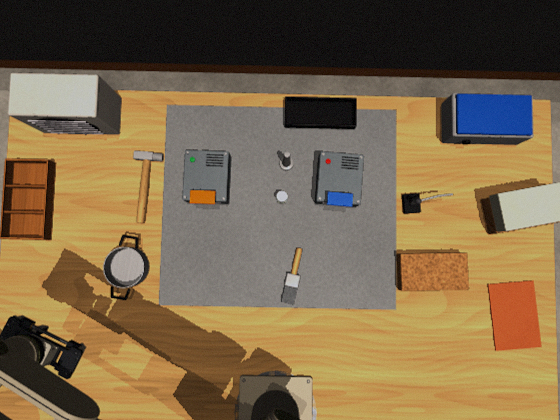

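View pics/side0.png

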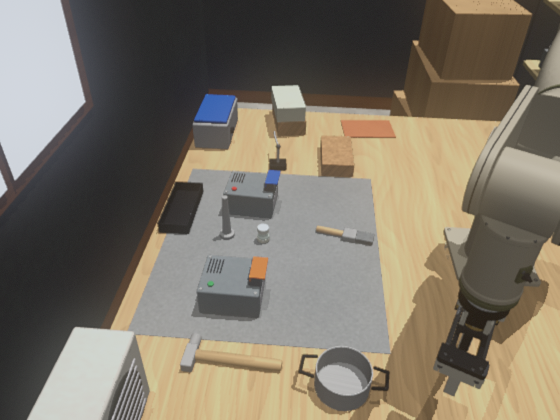

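The top view shows the extractor (orange guard) at about (203,197) px and the kiln (blue guard) at (340,200). The jar is at (282,197), well clear. The side view agrees, with the orange guard at (259,268). Next I'll fit the box pose.

Run:
```python
from h import *
z=np.load("top0.npz");im,d,w=z["im"],z["d"],z["w"]
hsv=cv2.cvtColor(im,cv2.COLOR_RGB2HSV)
roi=np.zeros(d.shape,bool);roi[140:215,172:240]=1
o=roi&(cv2.inRange(hsv,(5,150,120),(20,255,255))>0)&(w[...,2]>.09)
b=roi&(w[...,2]>.06)&(w[...,2]<.135)
for n,m in(("guard",o),("box",b)):
    P=w[m];r=cv2.minAreaRect((P[:,:2]*1000).astype(np.float32));print(n,m.sum(),r,np.median(P[:,2]), P.mean(0).round(4))
g=b&(w[...,2]<.095);print("boxtop z",np.median(w[g][:,2]))
# front/back line fits over box columns in world
P=w[g];
print(P.min(0),P.max(0))
z=np.load("side0.npz");im,d,w=z["im"],z["d"],z["w"]
hsv=cv2.cvtColor(im,cv2.COLOR_RGB2HSV)
o=(cv2.inRange(hsv,(5,150,120),(20,255,255))>0)&(d>0);o[:, :240]=0;o[:,280:]=0
P=w[o];print("side guard",cv2.minAreaRect((P[:,:2]*1000).astype(np.float32)),P.mean(0))
```

```text
guard 331 ((579.164794921875, 121.36056518554688), (301.20782470703125, 61.32545471191406), 62.69974136352539) 0.1133239009167489 [0.6306 0.221  0.1174]
box 2340 ((693.0172729492188, 220.5235595703125), (131.07962036132812, 161.39230346679688), 88.97706604003906) 0.0809093032434508 [0.6942 0.2183 0.0849]
boxtop z 0.08018773651127946
[0.62243122 0.15415198 0.06008284] [0.77468901 0.28663366 0.09210358]
side guard ((631.4939575195312, 222.8782501220703), (34.556480407714844, 71.1932144165039), 0.1019139364361763) [0.63107304 0.22571056 0.11333003]
```

```bash
cat >> h.py <<'E'
from scipy.spatial.transform import Rotation as Ro
H=np.array([.650,.2215,.099]);T=.0075
def goal(n,d,yaw=0.,pitch=np.pi/4,H=H,T=T):
    "upper tip edge at n,d (mm) from the hinge"
    c,s=np.cos(yaw),np.sin(yaw)
    z=np.array([np.cos(pitch)*c,np.cos(pitch)*s,-np.sin(pitch)]);y=np.array([-s,c,0]);x=np.cross(y,z)
    N=np.array([.5**.5*c,.5**.5*s,.5**.5]);D=np.array([.5**.5*c,.5**.5*s,-.5**.5])
    return H+N*n/1e3+D*d/1e3+x*T-z*.186, np.stack([x,y,z],1)
def rel(p,R):
    s=read_state();R0=Ro.from_rotvec(s["orientation"])
    return R0.inv().apply(p-np.array(s["tool_pos"]))*1e3,(R0.inv()*Ro.from_matrix(R)).as_rotvec()
E
python3 - <<'E'
from h import *
for a in((-26,-150),(-26,-80),(-26,-22)):
    p,R=goal(*a);s,r=rel(p,R);print(a,p.round(3),s.round(1),r.round(4))
E
```

```text
(-26, -150) [0.389 0.222 0.313] [-261.9 -236.8   91.2] [-0.1695 -0.7736 -0.4048]
(-26, -80) [0.438 0.222 0.263] [-306.9 -216.2  140.7] [-0.1695 -0.7736 -0.4048]
(-26, -22) [0.479 0.222 0.222] [-344.2 -199.1  181.7] [-0.1695 -0.7736 -0.4048]
```

servo_tool --increments '[{"slide": [-26,-24,9],"dr": [-0.017,-0.077,-0.04],"jaw": 1},{"slide": [-52,-47,18],"dr": [-0.034,-0.155,-0.081],"jaw": 1},{"slide": [-79,-71,27],"dr": [-0.051,-0.232,-0.121],"jaw": 1},{"slide": [-105,-95,36],"dr": [-0.068,-0.309,-0.162],"jaw": 1},{"slide": [-131,-118,46],"dr": [-0.085,-0.387,-0.202],"jaw": 1},{"slide": [-157,-142,55],"dr": [-0.102,-0.464,-0.243],"jaw": 1},{"slide": [-183,-166,64],"dr": [-0.119,-0.541,-0.283],"jaw": 1},{"slide": [-209,-189,73],"dr": [-0.136,-0.619,-0.324],"jaw": 1},{"slide": [-236,-213,82],"dr": [-0.153,-0.696,-0.364],"jaw": 1},{"slide": [-262,-237,91],"dr": [-0.1695,-0.7736,-0.4048],"jaw": 1},{"slide": [-262,-237,91],"dr": [-0.1695,-0.7736,-0.4048],"jaw": 1},{"slide": [-262,-237,91],"dr": [-0.1695,-0.7736,-0.4048],"jaw": 1},{"slide": [-262,-237,91],"dr": [-0.1695,-0.7736,-0.4048],"jaw": 1},{"slide": [-262,-237,91],"dr": [-0.1695,-0.7736,-0.4048],"jaw": 1}]' --force 5

```text
t: 1.5
tool_pos: [0.3891, 0.2227, 0.3147]
orientation: [-0.0, 2.355, 0.004]
force: [-0.8, 0.4, 0.7]
opening: 0.0007
gripper_force: 0.0
```

Run:
```python
from h import *
s=read_state();print(s["t"],s["opening"],np.round(s["q"],2))
p,R=goal(-26,-150);print(*[x.round(3) for x in rel(p,R)])
im,d=read_camera("wrist");w=cloud("wrist",d);np.savez("w1.npz",im=im,d=d,w=w);cv2.imwrite("pics/w1.png",im[...,::-1])
pp,Rc,t=cast("wrist");print("cam in",(-Rc.T@t).round(3),Rc[2].round(2))
hsv=cv2.cvtColor(im,cv2.COLOR_RGB2HSV)
o=(cv2.inRange(hsv,(5,150,100),(20,255,255))>0)&(d>0)&(w[...,2]>.1)&(w[...,2]<.125)&(abs(w[...,1]-.22)<.06)&(w[...,0]>.58)&(w[...,0]<.67)
P=w[o];print(o.sum(),cv2.minAreaRect((P[:,:2]*1000).astype(np.float32)),np.percentile(P,[1,50,99],axis=0).round(4))
v=w;b=(abs(v[...,2]-.08)<.004)&(abs(v[...,0]-.7)<.12)&(abs(v[...,1]-.22)<.1)
P=v[b];print(cv2.minAreaRect((P[:,:2]*1000).astype(np.float32)),P.min(0),P.max(0))
wh=(hsv[...,1]<40)&(hsv[...,2]>150)&(w[...,2]>.09)&(w[...,2]<.108)&(abs(w[...,0]-.63)<.03)&(abs(w[...,1]-.22)<.03)
print("ball",wh.sum(),w[wh].mean(0) if wh.any() else 0)
```

```text
1.5 0.0006565192742537803 [ 0.57 -0.55  2.34 -0.6   0.74 -0.68]
[ 1.548 -1.246  1.056] [ 0.003  0.001 -0.001]
cam in [0.352 0.223 0.248] [ 0.87  0.   -0.49]
1428 ((629.6451416015625, 220.46141052246094), (70.6996078491211, 37.98435592651367), 89.46929168701172) [[0.6111 0.186  0.1087]
 [0.6246 0.2199 0.1121]
 [0.6474 0.2552 0.1129]]
((695.9679565429688, 219.22738647460938), (128.9296417236328, 148.17337036132812), 89.0821304321289) [0.62122151 0.15379083 0.07600684] [0.76918942 0.2843958  0.08391589]
ball 1 [0.62740924 0.21591427 0.09834974]
```

View pics/w1.png

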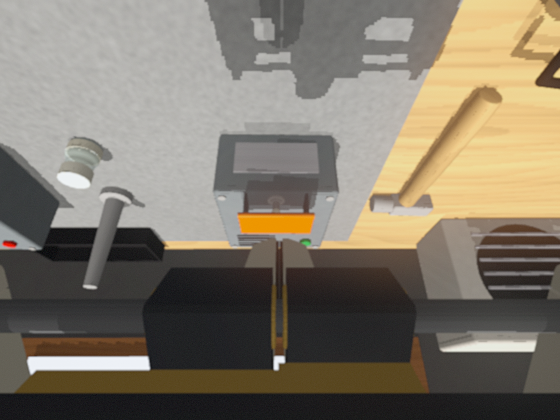

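Wrist view: the box front is at (276,165), the orange guard at (276,222), and the closed fingertips at (280,248), in line with it. I'll check the finger's real cross-section in the tool frame and refine the hinge point.

```bash
sed -i 's/^H=.*;/H=np.array([.648,.2205,.099]);/' h.py
python3 - <<'E'
from h import *
s=read_state();z=np.load("w1.npz");w=z["w"];d=z["d"]
R0=Ro.from_rotvec(s["orientation"]);L=R0.inv().apply((w-np.array(s["tool_pos"])).reshape(-1,3))*1e3
ok=(d.reshape(-1)>0)&(abs(L[:,1])<70)&(L[:,2]>60)&(L[:,2]<195)&(abs(L[:,0])<60);L=L[ok]
for a in range(60,196,8):
    P=L[(L[:,2]>=a)&(L[:,2]<a+8)]
    if len(P)>5:print(a,len(P),np.percentile(P,[1,99],axis=0).round(1).tolist())
for a in((-27,-60),(-27,-22)):
    p,R=goal(*a);sl,r=rel(p,R);print(a,p.round(3),sl.round(1),r.round(4))
E
```

```text
60 9329 [[21.1, -49.5, 64.1], [23.5, 49.7, 68.0]]
68 13133 [[20.2, -51.7, 68.0], [23.2, 50.7, 75.9]]
76 20759 [[19.8, -44.3, 76.1], [35.5, 28.3, 83.7]]
84 14327 [[23.3, -65.8, 84.2], [35.5, 66.0, 91.7]]
92 2457 [[31.7, -28.6, 92.0], [35.6, 28.4, 98.7]]
100 33 [[-3.4, -1.8, 103.6], [3.0, 1.7, 105.9]]
124 27 [[-8.4, -1.1, 127.3], [7.8, 0.9, 131.8]]
132 65 [[6.4, -2.4, 132.2], [9.0, 2.2, 139.9]]
140 88 [[6.2, -2.5, 140.1], [9.0, 2.3, 147.9]]
148 314 [[6.5, -15.4, 148.3], [9.2, 15.2, 156.0]]
156 517 [[-7.1, -15.0, 156.1], [9.1, 14.8, 163.9]]
164 387 [[6.6, -14.7, 164.1], [9.1, 14.5, 171.9]]
172 314 [[6.7, -14.1, 172.0], [9.0, 13.9, 179.8]]
180 168 [[6.5, -11.4, 180.1], [8.9, 10.4, 187.3]]
(-27, -60) [0.45  0.22  0.249] [ 3.9 -2.5 89.6] [ 0.0026  0.0012 -0.0006]
(-27, -22) [0.477 0.22  0.222] [  4.   -2.6 127.6] [ 0.0026  0.0012 -0.0006]
```

servo_tool --increments '[{"slide": [2,-1,30],"dr": [0,0,0],"jaw": 1},{"slide": [4,-2.5,60],"dr": [0.0026,0.0012,0],"jaw": 1},{"slide": [4,-2.5,90],"dr": [0.0026,0.0012,0],"jaw": 1},{"slide": [4,-2.5,105],"dr": [0.0026,0.0012,0],"jaw": 1},{"slide": [4,-2.5,115],"dr": [0.0026,0.0012,0],"jaw": 1},{"slide": [4,-2.5,122],"dr": [0.0026,0.0012,0],"jaw": 1},{"slide": [4,-2.5,126.5],"dr": [0.0026,0.0012,0],"jaw": 1},{"slide": [4,-2.5,126.5],"dr": [0.0026,0.0012,0],"jaw": 1},{"slide": [4,-2.5,126.5],"dr": [0.0026,0.0012,0],"jaw": 1}]'

```text
t: 2.45
tool_pos: [0.4756, 0.2196, 0.222]
orientation: [0.002, 2.356, -0.001]
force: [0.6, 0.1, 0.4]
opening: 0.0004
gripper_force: 0.0
```

Run:
```python
from h import *
s=read_state();print(s["t"],np.round(s["force"],2))
for a in((-27,-22),(5.5,-22)):
    p,R=goal(*a);sl,r=rel(p,R);print(a,p.round(3),sl.round(1),r.round(4))
im,d=read_camera("side");cv2.imwrite("pics/s2.png",cv2.resize(im[220:320,190:330],None,fx=5,fy=5,interpolation=cv2.INTER_CUBIC)[...,::-1])
```

```text
2.45 [0.65 0.08 0.35]
(-27, -22) [0.477 0.22  0.222] [-0.4  0.9  0.8] [-0.0011  0.0001 -0.001 ]
(5.5, -22) [0.5   0.22  0.245] [-32.9   1.    0.8] [-0.0011  0.0001 -0.001 ]
```

View pics/s2.png

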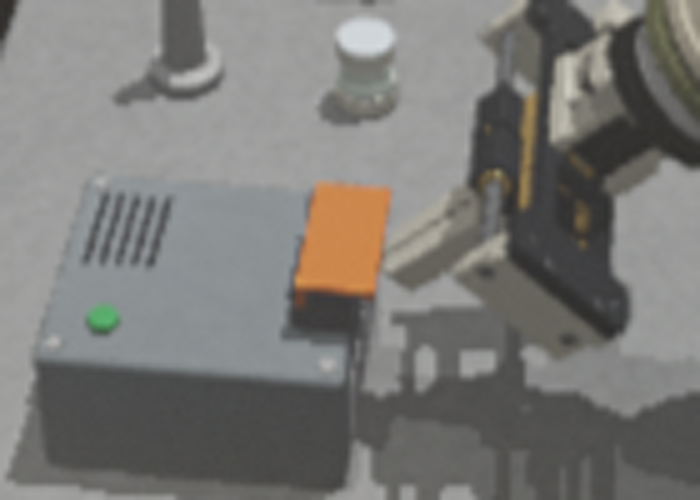

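The crop shows the fingertip at (390,260), just under the orange front edge at (380,270), with nothing touching. Now I'll lift.

servo_tool --increments '[{"slide": [-4,0.5,0],"dr": [0,0,0],"jaw": 1},{"slide": [-7,0.5,0],"dr": [0,0,0],"jaw": 1},{"slide": [-10,0.5,0],"dr": [0,0,0],"jaw": 1},{"slide": [-13,0.5,0],"dr": [0,0,0],"jaw": 1},{"slide": [-16,0.5,0],"dr": [0,0,0],"jaw": 1},{"slide": [-19,0.5,0],"dr": [0,0,0],"jaw": 1},{"slide": [-22,0.5,0],"dr": [0,0,0],"jaw": 1},{"slide": [-25,0.5,0],"dr": [0,0,0],"jaw": 1},{"slide": [-28,0.5,0],"dr": [0,0,0],"jaw": 1},{"slide": [-31,0.5,0],"dr": [0,0,0],"jaw": 1},{"slide": [-33.5,0.5,0],"dr": [0,0,0],"jaw": 1},{"slide": [-33.5,0.5,0],"dr": [0,0,0],"jaw": 1},{"slide": [-33.5,0.5,0],"dr": [0,0,0],"jaw": 1},{"slide": [-33.5,0.5,0],"dr": [0,0,0],"jaw": 1}]'

```text
t: 3.9
tool_pos: [0.4993, 0.2197, 0.2452]
orientation: [0.002, 2.357, -0.001]
force: [-0.2, -0.1, -0.0]
opening: 0.0006
gripper_force: 0.4
```

```bash
cat > look.py <<'E'
from h import *
import sys
s=read_state();print(s["t"],np.round(s["force"],2))
p,R=goal(0,0);sl,r=rel(p,R);print("now n,d,lat:",sl[0].round(1),-sl[2].round(1),-sl[1].round(1),r.round(4))
im,d=read_camera("side");w=cloud("side",d)
hsv=cv2.cvtColor(im,cv2.COLOR_RGB2HSV);o=(cv2.inRange(hsv,(3,130,60),(20,255,255))>0)&(d>0);o[:,:235]=0;o[:,285:]=0;o[:220]=0;o[300:]=0;o&=w[...,2]>.09
P=w[o];c=P.mean(0);A=np.c_[P[:,0]-c[0],np.ones(len(P))];k=np.linalg.lstsq(A,P[:,2],rcond=None)[0][0]
q=np.linalg.svd(P-c)[2][2];print("guard px",o.sum(),c.round(3),np.percentile(P,[2,98],axis=0).round(3).tolist(),"angle",np.arctan2(abs(q[0]),abs(q[2])).round(2))
cv2.imwrite(sys.argv[1],cv2.resize(im[220:320,190:330],None,fx=5,fy=5,interpolation=cv2.INTER_CUBIC)[...,::-1])
E
python3 look.py pics/s3.png
```

```text
3.9 [-0.24 -0.14 -0.03]
now n,d,lat: 5.7 -22.5 -0.8 [-0.0015 -0.0004 -0.001 ]
guard px 203 [0.644 0.227 0.124] [[0.631, 0.192, 0.108], [0.658, 0.258, 0.135]] angle 0.78
```

View pics/s3.png

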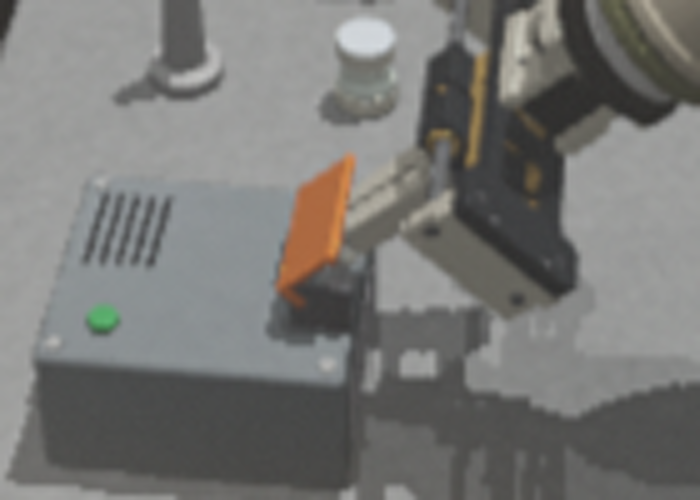

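The guard is up: the orange flap is tilted at about (320,225) px with the finger under it, and the fitted angle is about 0.75 rad. Now I'll lower slightly and push the toggle, following its arc.

servo_tool --increments '[{"slide": [3,0.5,0],"dr": [0,0,0],"jaw": 1},{"slide": [6,0.5,0],"dr": [0,0,0],"jaw": 1},{"slide": [9,0.5,0],"dr": [0,0,0],"jaw": 1},{"slide": [9.5,0.5,1.5],"dr": [0,0,0],"jaw": 1},{"slide": [9.5,0.5,3],"dr": [0,0,0],"jaw": 1},{"slide": [9,0.5,4],"dr": [0,0,0],"jaw": 1},{"slide": [8,0.5,5],"dr": [0,0,0],"jaw": 1},{"slide": [7.2,0.5,6],"dr": [0,0,0],"jaw": 1},{"slide": [6.6,0.5,7],"dr": [0,0,0],"jaw": 1},{"slide": [6,0.5,8],"dr": [0,0,0],"jaw": 1},{"slide": [5.3,0.5,9],"dr": [0,0,0],"jaw": 1},{"slide": [4.6,0.5,10],"dr": [0,0,0],"jaw": 1},{"slide": [4.6,0.5,10],"dr": [0,0,0],"jaw": 1}]'

```text
t: 5.25
tool_pos: [0.5048, 0.2204, 0.2375]
orientation: [0.003, 2.352, -0.0]
force: [-2.6, -2.9, 9.1]
opening: 0.0005
gripper_force: 4.4
```

```bash
python3 look.py pics/s4.png
```

```text
5.25 [-2.57 -2.86  9.11]
now n,d,lat: 4.3 -13.2 -0.1 [-0.001   0.0042 -0.002 ]
guard px 210 [0.643 0.227 0.123] [[0.63, 0.192, 0.109], [0.657, 0.257, 0.135]] angle 0.76
```

Run:
```python
from h import *
im,d=read_camera("wrist");w=cloud("wrist",d);np.savez("w5.npz",im=im,d=d,w=w)
a=cv2.resize(cv2.imread("pics/s4.png"),(400,286));b=cv2.resize(im[130:290,180:380],None,fx=3,fy=3,interpolation=cv2.INTER_CUBIC)[...,::-1]
o=np.zeros((480+0,600,3),np.uint8);o[:]=b[:480];cv2.imwrite("pics/w5.png",o)
```

```text
(no output)
```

View pics/w5.png

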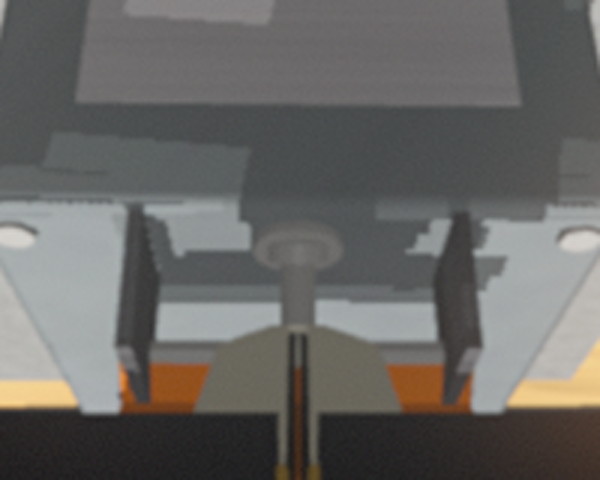

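View pics/s4.png

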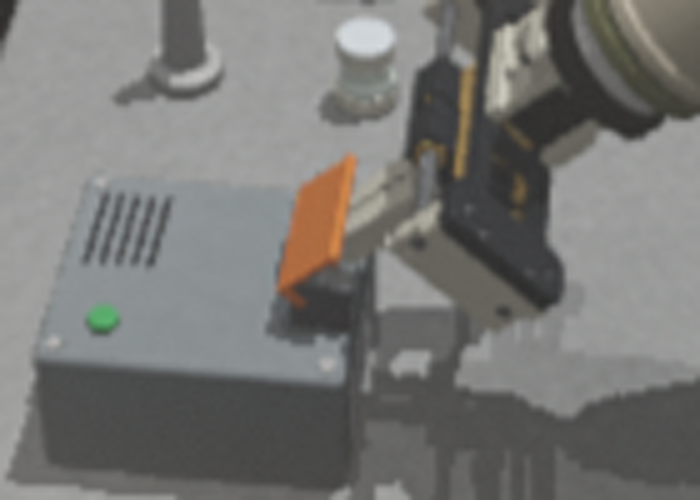

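The wrist crop shows the bat unmoved at (298,290) px, with the fingertip at (298,340) riding on top of the ball. At 45° the tip face presses mostly along the bat. I'll back out, come in lower, and push horizontally with the tip's upper edge at ball height. That edge still keeps the guard up.

servo_tool --increments '[{"slide": [-5,0,-1],"dr": [0,0,0],"jaw": 1},{"slide": [-5,0,-8],"dr": [0,0,0],"jaw": 1},{"slide": [-5,0,-14],"dr": [0,0,0],"jaw": 1},{"slide": [-5,0,-19.5],"dr": [0,0,0],"jaw": 1},{"slide": [2,0,-19.5],"dr": [0,0,0],"jaw": 1},{"slide": [8,0,-19.5],"dr": [0,0,0],"jaw": 1},{"slide": [14,0,-19.5],"dr": [0,0,0],"jaw": 1},{"slide": [19.5,0,-19.5],"dr": [0,0,0],"jaw": 1},{"slide": [19.5,0,-15],"dr": [0,0,0],"jaw": 1},{"slide": [19.5,0,-9],"dr": [0,0,0],"jaw": 1},{"slide": [19.5,0,-9],"dr": [0,0,0],"jaw": 1},{"slide": [19.5,0,-9],"dr": [0,0,0],"jaw": 1}]'

```text
t: 6.55
tool_pos: [0.4834, 0.2202, 0.2273]
orientation: [0.002, 2.357, -0.002]
force: [-0.2, 0.0, -0.5]
opening: 0.0005
gripper_force: 0.3
```

```bash
python3 look.py pics/s6.png
python3 - <<'E'
from h import *
im,d=read_camera("wrist")
cv2.imwrite("pics/w6.png",cv2.resize(im[130:290,180:380],None,fx=3,fy=3,interpolation=cv2.INTER_CUBIC)[...,::-1])
E
```

```text
6.55 [-0.21  0.   -0.49]
now n,d,lat: -18.2 -21.1 -0.4 [-0.0019 -0.0007 -0.0011]
guard px 315 [0.632 0.225 0.115] [[0.615, 0.19, 0.111], [0.65, 0.256, 0.119]] angle 0.11
```

View pics/w6.png

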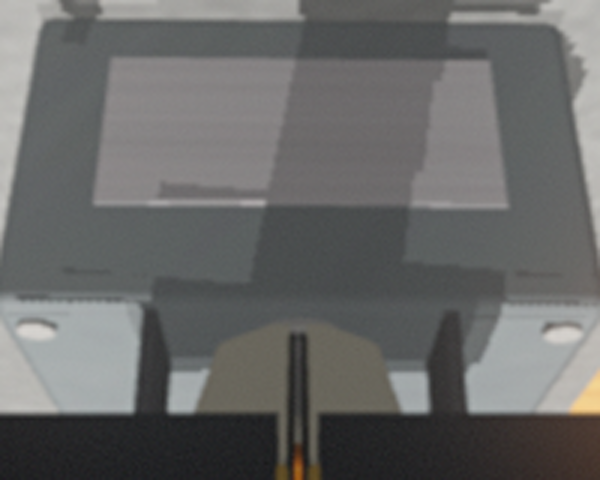

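The wrist crop shows the tip at (298,325) in front of the toggle, between the cheeks at (150,350) and (450,350). There is no contact force. Now a horizontal push.

servo_tool --increments '[{"slide": [1,-0.4,1],"dr": [0,0,0],"jaw": 1},{"slide": [-0.4,-0.4,2.4],"dr": [0,0,0],"jaw": 1},{"slide": [-1.8,-0.4,3.8],"dr": [0,0,0],"jaw": 1},{"slide": [-3.2,-0.4,5.2],"dr": [0,0,0],"jaw": 1},{"slide": [-4.7,-0.4,6.7],"dr": [0,0,0],"jaw": 1},{"slide": [-6.1,-0.4,8.1],"dr": [0,0,0],"jaw": 1},{"slide": [-7.5,-0.4,9.5],"dr": [0,0,0],"jaw": 1},{"slide": [-7.5,-0.4,9.5],"dr": [0,0,0],"jaw": 1}]'

```text
t: 7.45
tool_pos: [0.4953, 0.2198, 0.2261]
orientation: [0.002, 2.356, -0.001]
force: [-1.0, 0.1, -1.0]
opening: 0.0001
gripper_force: 0.4
```

```bash
python3 look.py pics/s7.png
```

```text
7.45 [-1.    0.13 -0.95]
now n,d,lat: -10.6 -11.8 -0.7 [-0.0016 -0.0003 -0.0012]
guard px 297 [0.635 0.226 0.118] [[0.619, 0.19, 0.111], [0.652, 0.258, 0.125]] angle 0.3
```

Low force, and the guard is at 0.3 rad. I'll continue to the far stop.

servo_tool --increments '[{"slide": [-1,0,1],"dr": [0,0,0],"jaw": 1},{"slide": [-2,0,2],"dr": [0,0,0],"jaw": 1},{"slide": [-3,0,3],"dr": [0,0,0],"jaw": 1},{"slide": [-4,0,4],"dr": [0,0,0],"jaw": 1},{"slide": [-5,0,5],"dr": [0,0,0],"jaw": 1},{"slide": [-5.5,0,5.5],"dr": [0,0,0],"jaw": 1},{"slide": [-5.5,0,5.5],"dr": [0,0,0],"jaw": 1},{"slide": [-5.5,0,5.5],"dr": [0,0,0],"jaw": 1}]'

```text
t: 8.3
tool_pos: [0.5023, 0.2198, 0.2254]
orientation: [0.002, 2.358, -0.002]
force: [-9.8, 1.2, 2.9]
opening: 0.0004
gripper_force: 5.5
```

```bash
python3 look.py pics/s8.png;python3 - <<'E'
from h import *
im,d=read_camera("wrist")
cv2.imwrite("pics/w8.png",cv2.resize(im[130:290,180:380],None,fx=3,fy=3,interpolation=cv2.INTER_CUBIC)[...,::-1])
E
```

```text
8.3 [-9.81  1.22  2.9 ]
now n,d,lat: -6.2 -6.4 -0.7 [-0.0018 -0.0018 -0.0008]
guard px 278 [0.637 0.226 0.12 ] [[0.621, 0.19, 0.111], [0.654, 0.257, 0.128]] angle 0.43
```

View pics/w8.png

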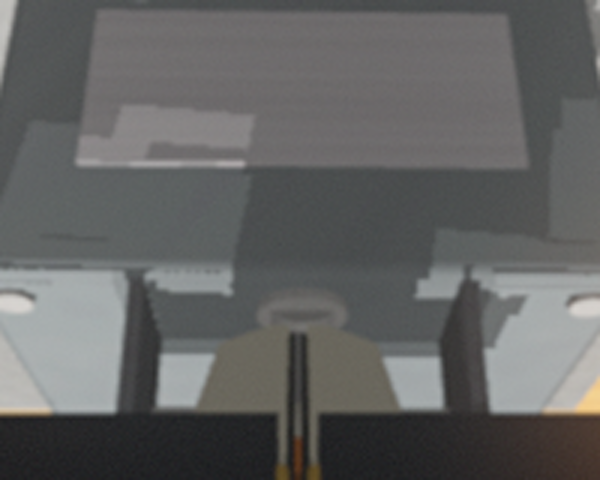

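10 N at x ≈ -9 mm from the hinge, which is where the on-stop should be, with the guard still at 0.43 rad. The crop no longer shows the bat in front of the tip at (298,330). Now I'll draw out the same way, setting the guard down.

servo_tool --increments '[{"slide": [3,0,-3],"dr": [0,0,0],"jaw": 1},{"slide": [6,0,-6],"dr": [0,0,0],"jaw": 1},{"slide": [9,0,-9],"dr": [0,0,0],"jaw": 1},{"slide": [12,0,-12],"dr": [0,0,0],"jaw": 1},{"slide": [15,0,-15],"dr": [0,0,0],"jaw": 1},{"slide": [18,0,-17],"dr": [0,0,0],"jaw": 1},{"slide": [21,0,-17],"dr": [0,0,0],"jaw": 1},{"slide": [21,0,-22],"dr": [0,0,0],"jaw": 1},{"slide": [21,0,-40],"dr": [0,0,0],"jaw": 1},{"slide": [21,0,-70],"dr": [0,0,0],"jaw": 1},{"slide": [21,0,-100],"dr": [0,0,0],"jaw": 1},{"slide": [21,0,-140],"dr": [0,0,0],"jaw": 1},{"slide": [21,0,-140],"dr": [0,0,0],"jaw": 1},{"slide": [21,0,-140],"dr": [0,0,0],"jaw": 1},{"slide": [21,0,-140],"dr": [0,0,0],"jaw": 1}]'

```text
t: 9.9
tool_pos: [0.389, 0.2199, 0.3092]
orientation: [0.002, 2.358, -0.002]
force: [0.6, 0.6, -0.5]
opening: 0.0006
gripper_force: 0.0
```

```bash
python3 look.py pics/s9.png;python3 - <<'E'
from h import *
im,d=read_camera("wrist")
a=cv2.resize(im[130:260,200:350],None,fx=4,fy=4,interpolation=cv2.INTER_CUBIC)[...,::-1]
cv2.imwrite("pics/w9.png",a)
E
```

```text
9.9 [ 0.61  0.64 -0.52]
now n,d,lat: -27.3 -145.7 -1.0 [-0.0021 -0.0017 -0.0006]
guard px 317 [0.631 0.225 0.113] [[0.614, 0.189, 0.109], [0.649, 0.258, 0.117]] angle 0.0
```

View pics/w9.png

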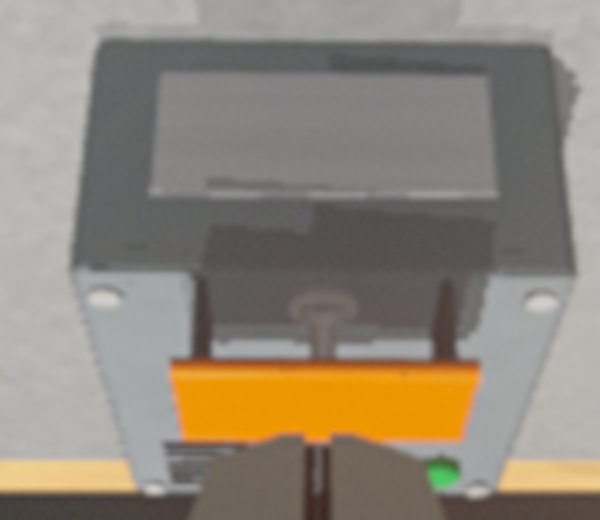

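Guard is shut: the orange flap is level at (325,400) px, and the bat at (320,335) runs back beneath it. I'll check the lean numerically against the first wrist picture.

Run:
```python
from h import *
im,d=read_camera("wrist");w=cloud("wrist",d)
for n,W in(("before",np.load("w1.npz")["w"]),("now",w)):
    r=W-[.698,.2205,0]
    m=(abs(r[...,1])<.005)&(r[...,0]>-.085)&(r[...,0]<-.035)&(r[...,2]>.085)&(r[...,2]<.105)
    P=r[m]*1e3;print(n,len(P))
    for z in range(84,106,3):
        Q=P[(P[:,2]>=z)&(P[:,2]<z+3)]
        if len(Q):print(z,len(Q),np.median(Q[:,0]).round(1))
t=np.load("top0.npz");im,d=read_camera("top");w=cloud("top",d)
for n,(u,v) in dict(jar=(282,197),mandrel=(287,160),kiln=(340,200)).items():
    s=np.s_[v-12:v+12,u-12:u+12];print(n,np.abs(im[s].astype(int)-t["im"][s]).mean().round(1))
```

```text
before 72
84 8 -66.8
87 14 -68.1
90 14 -69.2
93 12 -70.9
96 16 -73.1
99 8 -73.4
now 84
84 27 -65.3
87 26 -62.2
90 20 -61.3
93 11 -60.3
jar 4.3
mandrel 4.1
kiln 3.8
```

```bash
python3 -c "
from plant import *;print(close_job())"
```

```text
the job is handed in; nothing more can be done
None
```

The fume extractor's toggle is fully over to its far side and the orange guard is shut over it. The jar, mandrel and kiln look unchanged in the top picture; I didn't re-check the other bystanders, which the arm stayed clear of. I handed the job in at about 10 s; it gave no verdict.

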